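# Set the dose collar and snap the cap on the electrode-paste dispenser

### The job

Turn the blue dose collar of the electrode-paste dispenser to 4, then put the orange snap cap on its nozzle and press it down until it clicks. Do not stop at the click: keep pressing so that the cap squeezes the rubber seal ring well down, and finish while you are still holding and pressing the cap. Leave the other things on the desk where they are.

Things in the scene. Friction and masses are not known exactly. Their poses are not given: they have to be found in the camera images.
- dispenser: Electrode-paste dispenser, fixed to the desk; origin at its foot's centre, z up, x axis towards mark 4. White foot and scale deck 108 mm across (deck top 50 mm above the desk), blue collar, grey neck 34 mm across from 86 to 90 mm, black seal ring to 94 mm, then the white nozzle: an upright stud 18 mm across whose coned tip ends 120 mm above the desk.
- seat (a point): Centre of the top of the relaxed seal ring, on the dispenser's axis, 94 mm above the desk. Three sprung steel balls stand 3 mm out of the nozzle 7.5 mm above this point and snap behind the cap's lip. The cap's mouth meets them 11 to 12 mm above this point; passing takes 8 to 18 N; at about 5 mm the force drops (the click) and the balls draw the cap down; at 0 the mouth meets the ring.
- seal: Black rubber seal ring under the cap, 31 mm across; its frame is the dispenser's (origin at the foot), moving down with the ring. It springs: 2.5 N per mm over 3.8 mm, then a hard stop (1.6 mm down is 4 N, 3 mm is 7.5 N). A clicked cap that is let go stays on, but does not squeeze the ring.
- collar_grip (a point): Point on the dispenser's axis, 76 mm above the desk, at a good height to grip the blue fluted dose collar: a vertical cylinder 50 mm across, from 54 to 86 mm above the desk, with a yellow pointer at its foot. Nothing stands beside it above the deck (50 mm); above it are only the neck and nozzle, 34 mm across at most, to 120 mm.
- collar (a joint): Turn of the dose collar about the vertical axis, rad: 0 = pointer at 1, growing counter-clockwise seen from above by 0.35 per mark to 2.10 = pointer at 7; so 1.05 = 4 (the middle one of the seven marks, with a red tick). It clicks into a detent at each mark (under 0.1 N m to turn) and starts anywhere from 1 to 3, perhaps between marks.
- cap_center (a point): Centre, half-way up, of the orange ribbed snap cap, a loose 30 g cylinder 33 mm across and 44 mm tall, closed above, standing mouth down on the desk. Its z axis is the cap's axis, up. Inside the mouth is a lip 20.4 mm across and 3 mm high; behind it the bore is 26 mm wide and 36 mm deep from the mouth.
- cap_mouth (a point): Centre of the cap's mouth (its lower rim), 22 mm below cap_center along the cap's axis.
- tin: Bystander: brass tin with a pale top, 60 mm across, 62 mm tall; origin under its centre. It and the cap may have changed places.
- tin_lid: Bystander: brass lid, 68 mm across, 12 mm high, lying flat; origin under its centre.
- mouse: Bystander: black computer mouse, 90 x 60 mm, 35 mm high; origin under its centre.
- highlighter: Bystander: green flat highlighter lying down, 115 x 20 mm, 17 mm high; origin under its centre.
- tape: Bystander: roll of clear tape lying flat, 70 mm across, 19 mm high; origin under its centre.
- stapler: Bystander: red and black stapler, 130 x 36 mm, 46 mm high; origin under its centre.
- mug: Bystander: white mug, 78 mm across, 88 mm tall, with a handle; origin under its centre.
Mind the look-alikes: they are no part of the job. Of the things like the part that bears cap_center, leave any that is grey; of the rest the smaller one is meant. What is shaped like the dispenser but purple is not meant.

How it is judged:
On the way, in this order (a step that is already met when the one before it is completed fails the run):
1. the dose collar points at 4 (within 0.12 rad) (value of joint collar between 0.93 and 1.17 rad), for 0.3 s.
2. the cap is clicked onto the nozzle (its mouth less than 2 mm above the relaxed seal ring and centred) (z of cap_mouth in the frame of seat below 0.002 m and horizontal distance between cap_mouth and seat below 0.004 m), for 0.2 s.
At the end, for the whole second after the job is handed in: The collar points at 4 (1.05 rad, within 0.12); the cap is clicked on, upright (0.14 rad), centred (4 mm) and at rest; the robot (over 2 N on the cap) still presses it: its mouth is at least 1 mm below the relaxed top of the seal ring and bears on the ring with over 3 N, through the last second (all of step 1 and z of cap_mouth in the frame of seat below -0.001 m and horizontal distance between cap_mouth and seat below 0.004 m and angle between cap_center's own z axis and vertical below 0.14 rad and contact force between cap and seal above 3 N and contact force between any of the fingers, the arm and cap above 2 N and linear speed of cap below 0.02 m/s); the arm keeps its last pose, push and grip.
It fails at once if a bystander is pushed more than 30 mm or tipped over (distance of any of tin, tin_lid, mouse, highlighter, tape, stapler, mug from where it was at the start of the episode above 0.03 m or angle between any of tin, mug's own z axis and vertical above 0.5 rad).
It also fails if it takes over 64 s, if anything falls off the work surface, if the arm or the gripper's body presses on something with over 40 N, if the wrist force passes 120 N, or if a joint passes its speed limit or range.

### The arm

A 6-joint arm with a two-finger parallel gripper is mounted at the origin on the work surface. World frame = base frame: x ahead of the robot, y to its left, z up, the work surface at z = 0. Lengths are in m, angles in rad, forces in N, time in s.
With the tool pointing down it reaches from about 0.3 to 0.775 m from the base axis. Payload 14.6 kg.
Tool frame: the origin (TCP) lies on the front face of the gripper's body, between the roots of the fingers; the fingertips stand 97 mm ahead of it and the grasp point (between the pads) lies 78 mm ahead of it; z points along the fingers, x is the direction in which the jaws open and shut, and the axes are right-handed (so a half turn about z gives the same grasp; the last joint's range is limited). The gripper opens to 94 mm and grips with 3 to 60 N. Pads are 16 mm wide; open, the fingers measure 119 mm over their backs; the gripper's body (75 mm by 177 mm) begins 78 mm behind the grasp point.
Start: joints at [1.226, 0.3, 1.521, -0, 1.321, -0.067], TCP at [0.151, 0.529, 0.303] pointing down, gripper open.
Joint ranges: [-3.03, 3.03], [-0.79, 2.21], [0.23, 2.52], [-1.04, 4.18], [0, 3.07], [-2.55, 2.55]. Speed limits (rad/s): [2.22, 2.22, 2.57, 3.14, 3.14, 3.14].

### API

Orientations are given as [roll, pitch, yaw] about the fixed x, y, z axes, in that order (R = Rz(yaw) Ry(pitch) Rx(roll)).
In Python, from station import sensors, camera, ctrl gives the robot as it stands.
- The arm moves only by the tool move_arm, never from a script. Its argument "rows" is text: rows parted by semicolons, each of 6 numbers parted by spaces: the shift along the tool's x, y, z in mm, then the turn, a rotation vector about the tool's x, y, z in rad. In form: x y z wx wy wz; .... A call has 1 to 20 rows; each row shifts and turns the pose as measured when the row begins, along the tool's axes as they then stand; what a row does not reach is not made up. A row lasts 1/8 s, in which the tool goes at most 62.5 mm and 10.7 degrees, less where a joint would pass 70% of its speed; a pose out of reach is approached as far as the arm can. A call with a gripper value outside its range is refused whole. "grip" is the opening, from -1 (shut) to 1 (fully open), set as the call begins (left out, the last holds). The fingers move at their own pace and stop on an object; "newtons" is the grip in N (left out, the last holds). Time passes only in rows, so rows that do not move let the fingers close. It gives the time, the measured TCP pose, the force and the opening at its end, in the units of the state.
- sensors.get_obs(): the state, without advancing time (a new reading comes with each control period).
- camera(name): name is "scene" or "top"; returns a dict with "color" (420x560x3 uint8, blue, green, red), "z_map" (420x560 float32, m along the optical axis (not along the pixel's ray), 0 where there is no reading), "mtx" (3x3 intrinsics, pixels), "position" and "attitude" of the camera in the world. Camera axes: x right, y down, z forward; pixel columns grow to the right and rows downward; lengths in m; the calibration is good to about 2 mm. A picture is of the moment at which its call begins.
- ctrl.hand_in(): hands the job in, once; it reports no verdict.
The state is a dict: "time_s": time; "qpos": joint angles; "joint_vel": joint speeds; "tau": joint torques, N m; "ee_pos": TCP position; "eef_rot": TCP orientation; "force": force on the tool from outside, world axes, zero at the start; "moment": the same for the moment, N m; "grip_width": finger opening in m.
Only numpy, scipy, OpenCV 4.12 (cv2) and the standard library are available. Lean on these libraries where they do the work, as an engineer would, in place of code of your own. Each camera call takes 0.05 s, during which the arm holds its last target.

## Working session

There is one attempt and no reset: what is moved stays moved. The work goes in short steps, Python scripts to look and compute and a tool call to move; the robot and the scene stay as the last step left them, time stands still between calls to the robot, and variables do not carry over. Pictures are saved under pics/ and viewed, and the job is handed in when it is done.

Besides the shell and the picture viewer there is one more tool, called after ">>>" as a command line: name --argument value ..., lists and objects as JSON in quotes. move_arm: Moves the arm, as the interface text tells. Its arguments: {"type":"object","properties":{"rows":{"type":"string"},"grip":{"type":"number"},"newtons":{"type":"number"}},"required":["rows"]}

```bash
mkdir -p pics; ls
cat > h.py <<'E'
import numpy as np, cv2
from scipy.spatial.transform import Rotation as R
from station import sensors, camera, ctrl
def snap(n,tag):
    c=camera(n); cv2.imwrite(f'pics/{tag}.png',c['color']); np.savez(f'pics/{tag}.npz',**{k:np.array(v) for k,v in c.items()}); return c
def load(tag): return dict(np.load(f'pics/{tag}.npz'))
def rot(c):
    a=np.array(c['attitude']); return a if a.shape==(3,3) else (R.from_euler('xyz',a) if a.size==3 else R.from_quat(a)).as_matrix()
def ray(c,u,v,z):
    d=rot(c)@np.linalg.solve(c['mtx'],[u,v,1.]); p=np.array(c['position']); return p+d*(z-p[2])/d[2]
def cloud(c):
    h,w=c['z_map'].shape; U,V=np.meshgrid(np.arange(w),np.arange(h)); K=c['mtx'];Z=c['z_map']
    P=np.stack([(U-K[0,2])/K[0,0]*Z,(V-K[1,2])/K[1,1]*Z,Z],-1); return P@rot(c).T+np.array(c['position'])
def proj(c,p):
    q=c['mtx']@(rot(c).T@(np.array(p)-np.array(c['position']))); return q[:2]/q[2]
E
python3 - <<'E'
from h import *
for n in ('scene','top'):
    c=snap(n,n+'0'); print(n,c['mtx'],c['position'],c['attitude'])
print(sensors.get_obs())
E
```

```text
pics
scene [[413.42491887   0.         282.83901665]
 [  0.         413.42491887 211.96152196]
 [  0.           0.           1.        ]] [ 1.25848068 -0.40573485  0.71022098] [-2.23852839  0.01085797  1.09515141]
top [[509.46521437   0.         279.90521877]
 [  0.         509.46521437 195.47402851]
 [  0.           0.           1.        ]] [ 0.2922955  -0.04389838  1.46435059] [-2.9709985  -0.02332325 -1.5725338 ]
{'time_s': 0.1, 'qpos': array([ 1.22639386e+00,  3.00408818e-01,  1.52152987e+00, -1.40068598e-05,
        1.32071461e+00, -6.66202865e-02]), 'joint_vel': array([ 4.77715982e-04, -9.62364733e-05, -1.57025535e-03, -1.29340652e-04,
        9.28962727e-04, -3.79124902e-04]), 'tau': array([ 7.97738685e-04, -5.32644546e+01, -3.53282368e+01,  7.09677231e-02,
        2.35155568e-02, -2.32076314e-05]), 'ee_pos': array([0.15079076, 0.52877795, 0.30214211]), 'eef_rot': array([-3.14153558e+00,  1.05919772e-03,  1.29301765e+00]), 'force': array([-0.30234686,  0.48022986,  0.12393999]), 'moment': array([-0.00742026, -0.02377182, -0.03782335]), 'grip_width': 0.09407299110210042}
```

View pics/scene0.png

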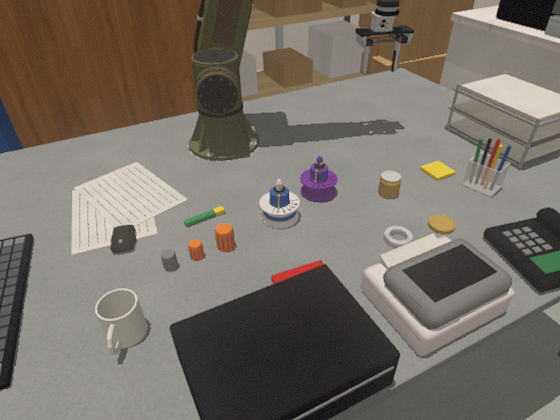

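View pics/top0.png

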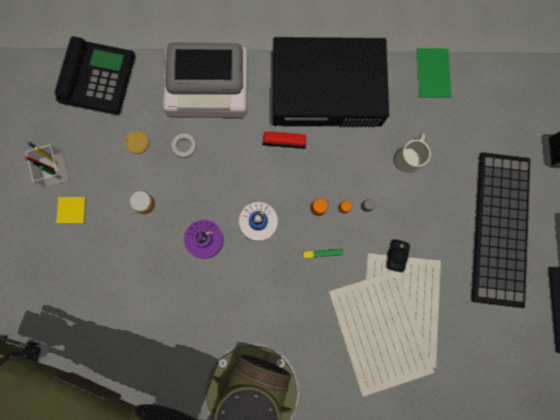

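The white dispenser is at scene (280,203) / top (258,220), and the purple one at (319,180) is the look-alike. There are three cap candidates: large orange at scene (225,237) / top (320,207), small orange at (196,249) / (346,207), and grey at (169,260) / (369,205). The small orange one fits, since grey is excluded and the smaller of the rest is meant. I'll measure it and confirm with a crop.

Run:
```python
from h import *
for t in ('top0','scene0'):
    c=load(t); im=c['color']; P=cloud(c); hsv=cv2.cvtColor(im,cv2.COLOR_BGR2HSV)
    def comps(m,name,amin=30):
        n,l,s,ce=cv2.connectedComponentsWithStats(m.astype(np.uint8))
        for i in range(1,n):
            if s[i,4]<amin: continue
            q=P[(l==i)&(c['z_map']>0)]
            zt=np.percentile(q[:,2],90); tq=q[q[:,2]>zt-.004]; mid=(tq.min(0)+tq.max(0))/2
            print(t,name,ce[i].round(1),s[i],'ztop %.4f'%zt,'mid',mid.round(4),'ext',np.ptp(q,axis=0).round(3))
    H,S,V=cv2.split(hsv)
    comps((H<14)&(S>180)&(V>120),'orange/red')
    comps((H>100)&(H<122)&(S>130)&(V>60),'blue',15)
    b=(P[...,2]>.046)&(P[...,2]<.054)&(S<60)&(V>120)
    comps(b,'deck',100)
c=load('scene0')['color']; d=load('top0')['color']
a=cv2.resize(c[160:280,150:350],None,fx=4,fy=4,interpolation=cv2.INTER_CUBIC)
cv2.imwrite('pics/cs.png',a)
cv2.imwrite('pics/ct.png',cv2.resize(d[180:260,225:385],None,fx=5,fy=5,interpolation=cv2.INTER_CUBIC))
```

```text
top0 orange/red [284.3 137.9] [264 132  42  13 426] ztop 0.0487 mid [ 0.7047 -0.091   0.0489] ext [0.038 0.119 0.019]
top0 blue [257.9 222.4] [250 212  17  18 109] ztop 0.0884 mid [ 0.4616 -0.0167  0.0885] ext [0.046 0.044 0.04 ]
top0 deck [257.6 221. ] [239 202  38  39 652] ztop 0.0524 mid [ 0.4652 -0.0146  0.0512] ext [0.107 0.103 0.008]
scene0 orange/red [223.3 228.8] [216 224  16  11 104] ztop 0.0616 mid [ 0.5116 -0.1921  0.0603] ext [0.035 0.036 0.008]
scene0 orange/red [194.5 243.6] [189 240  12   8  55] ztop 0.0461 mid [ 0.5132 -0.2669  0.045 ] ext [0.023 0.027 0.006]
scene0 orange/red [294.4 271.6] [272 261  51  22 301] ztop 0.0490 mid [ 0.7273 -0.0994  0.0734] ext [0.066 0.131 0.06 ]
scene0 blue [  4.5 128.6] [  0 100  16  53 328] ztop -0.0917 mid [-0.8863 -0.7524 -0.0862] ext [0.34  0.041 0.182]
scene0 blue [285.3 193.3] [280 189   9   8  22] ztop 0.0882 mid [ 0.4807 -0.0101  0.087 ] ext [0.022 0.03  0.014]
scene0 deck [478.6  49.9] [450  40  57  21 100] ztop 0.0528 mid [-0.2133  1.4458  0.0514] ext [0.361 0.025 0.008]
scene0 deck [278.6 204.8] [259 191  41  24 474] ztop 0.0524 mid [ 0.4664 -0.0181  0.0512] ext [0.11  0.106 0.008]
scene0 deck [425.9 316.7] [362 274 149  71 380] ztop 0.0533 mid [0.8831 0.1298 0.0516] ext [0.196 0.23  0.008]
```

View pics/cs.png

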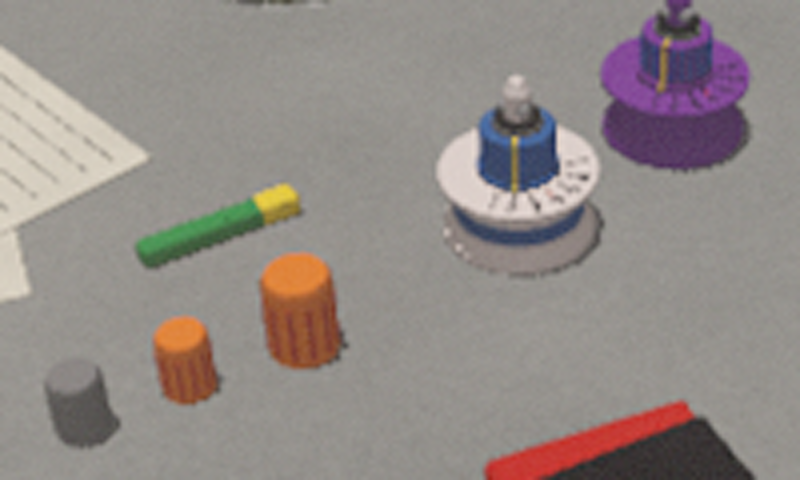

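View pics/ct.png

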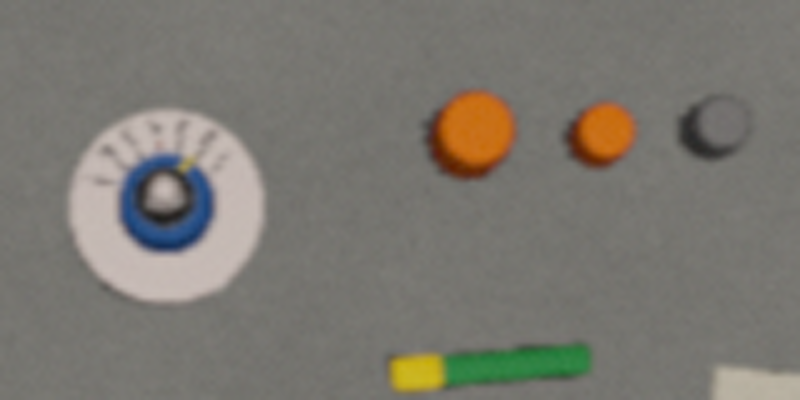

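Run:
```python
from h import *
from scipy.optimize import least_squares
def circ(p):
    f=least_squares(lambda q:np.hypot(p[:,0]-q[0],p[:,1]-q[1])-q[2],[*p.mean(0),.03],loss='soft_l1',f_scale=.001); return f.x
cents={}
for t,seed in (('top0',(258,235)),('scene0',(265,207))):
    c=load(t); im=c['color']; hsv=cv2.cvtColor(im,cv2.COLOR_BGR2HSV);H,S,V=cv2.split(hsv)
    # deck
    m=((S<50)&(V>145)).astype(np.uint8)
    n,l,s,ce=cv2.connectedComponentsWithStats(m); k=l[seed[1],seed[0]]; print(t,'deckcomp',k,s[k])
    m=(l==k).astype(np.uint8); cn=max(cv2.findContours(m,0,1)[0],key=cv2.contourArea); hull=cv2.convexHull(cn)[:,0]
    cn=cn[:,0].astype(float)
    p=np.array([ray(c,u,v,.05)[:2] for u,v in cn]); x=circ(p); print(t,'deck',x.round(4)); 
    # cap small top face / silhouettes
    m=((H<16)&(S>150)&(V>60)).astype(np.uint8)
    n,l,s,ce=cv2.connectedComponentsWithStats(m)
    for i in range(1,n):
        if s[i,4]>40: print('  comp',i,ce[i].round(1),s[i])
    e=(346,207) if t=='top0' else (196,249)
    k=l[e[1],e[0]]; cn=max(cv2.findContours((l==k).astype(np.uint8),0,1)[0],key=cv2.contourArea)[:,0]
    hs=rot(c)
    for z in (.044,0.022):
        q=np.array([ray(c,u,v,z)[:2] for u,v in cn]); print('  sil at z',z,'mid',((q.min(0)+q.max(0))/2).round(4),'ext',np.ptp(q,axis=0).round(4))
    P=cloud(c)[l==k]; P=P[P[:,2]>.041]; print('  topface pts',len(P),((P.min(0)+P.max(0))/2).round(4),P.mean(0).round(4))
    print('  all marks proj check', proj(c,[.465,-.016,.05]).round(1))
```

```text
top0 deckcomp 8 [239 202  39  39 890]
top0 deck [ 0.4645 -0.0159  0.0535]
  comp 1 [284.2 138.1] [263 131  43  15 488]
  comp 7 [319.  206.4] [311 198  17  17 203]
  comp 8 [345.1 206.5] [339 201  13  12 118]
  sil at z 0.044 mid [ 0.5058 -0.2616] ext [0.0315 0.0343]
  sil at z 0.022 mid [ 0.5091 -0.2649] ext [0.032  0.0349]
  topface pts 67 [ 0.5073 -0.2617  0.0467] [ 0.5084 -0.2624  0.0443]
  all marks proj check [258.  220.5]
scene0 deckcomp 12 [    0    69   560   351 88643]
scene0 deck [ 0.3979 -0.0386  0.619 ]
  comp 1 [89.8 46.1] [    0     0   200   117 13181]
  comp 10 [174.8  84.3] [167  76  15  17  73]
  comp 294 [493.6 152.3] [488 139  12  28  82]
  comp 300 [224.5 237.2] [216 224  19  28 403]
  comp 301 [195.7 249.5] [189 240  15  21 227]
  comp 302 [294.8 271.6] [272 261  51  23 358]
  sil at z 0.044 mid [ 0.5342 -0.2695] ext [0.0721 0.0345]
  sil at z 0.022 mid [ 0.5103 -0.265 ] ext [0.0745 0.0357]
  topface pts 83 [ 0.8786 -0.3292  0.3756] [ 0.5225 -0.2687  0.0523]
  all marks proj check [279.2 201.2]
```

Run:
```python
from h import *
from scipy.optimize import least_squares
def circ(p):
    f=least_squares(lambda q:np.hypot(p[:,0]-q[0],p[:,1]-q[1])-.054,p.mean(0),loss='soft_l1',f_scale=.001); return f.x,np.abs(f.fun).mean()
c=load('scene0'); im=c['color']; P=cloud(c)
hsv=cv2.cvtColor(im,cv2.COLOR_BGR2HSV);H,S,V=cv2.split(hsv)
m=((S<60)&(V>150)); m[:150]=0; m[:, :250]=0; m[:,305:]=0
n,l,s,ce=cv2.connectedComponentsWithStats(m.astype(np.uint8))
k=1+s[1:,4].argmax(); print(s[k])
ys,xs=np.where(l==k)
# outer deck edge: for columns, topmost (rear rim) & front rim by depth z>0.045
m2=((l==k)&(P[...,2]>.045)&(P[...,2]<.057)).astype(np.uint8)
cn=max(cv2.findContours(m2,0,1)[0],key=cv2.contourArea)[:,0]
q=np.array([ray(c,u,v,.05)[:2] for u,v in cn]); print(circ(q))
for t,ctr in (('top0',(.4645,-.0159)),('scene0',circ(q)[0])):
    c=load(t); K=1.0
    # rectified ortho image at z=.05 and .054 : centered, 0.15mm/px
    W=500; sc=.13/W
    for z in (.052,):
        g=np.zeros((W,W,2),np.float32)
        for i in range(W):
            for j in range(W):
                g[i,j]=proj(c,[ctr[0]-(i-W/2)*sc,ctr[1]-(j-W/2)*sc,z])
        o=cv2.remap(c['color'],g[...,0],g[...,1],cv2.INTER_CUBIC)
        cv2.circle(o,(W//2,W//2),int(.054/sc),(0,255,0),1); cv2.circle(o,(W//2,W//2),int(.025/sc),(0,255,0),1)
        cv2.imwrite(f'pics/ortho_{t}.png',o)
a=np.hstack([cv2.imread('pics/ortho_top0.png'),cv2.imread('pics/ortho_scene0.png')]); cv2.imwrite('pics/ortho.png',cv2.resize(a,(800,400)))
```

```text
[ 250  173   55   91 1659]
(array([ 0.46575657, -0.01762603]), np.float64(0.008898861625808111))
```

View pics/ortho.png

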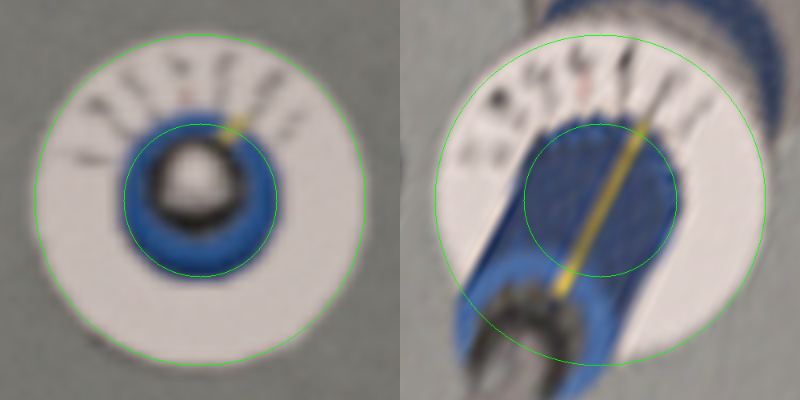

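The ortho views agree on the axis at about (0.465, -0.017), deck radius 54 mm. The red tick (mark 4) lies at +0.14 rad from world x. The pointer is at about -0.49 rad, so the joint is at about 0.42 and needs about +0.65. The crops also confirm the small orange cap, about 44 mm tall, at about (0.508, -0.263).

```bash
cat >> h.py <<'E'
def plan(pos,yaw,n,show=True):
    o=sensors.get_obs(); p=np.array(o['ee_pos']); r0=R.from_euler('xyz',o['eef_rot']); r1=R.from_euler('xyz',[np.pi,0,yaw])
    rv=(r0.inv()*r1).as_rotvec(); d=(np.array(pos)-p)/n; rows=[]
    r=r0
    for i in range(n):
        s=r.inv().apply(d)*1000; w=rv/n; rows.append(' '.join('%g'%round(x,1) for x in s)+' '+' '.join('%g'%round(x,3) for x in w)); r=r*R.from_rotvec(w)
    print('; '.join(rows)); print('tot mm',((np.array(pos)-p)*1000).round(1),'rv',rv.round(3))
E
python3 -c "
from h import *
plan([.465,-.0168,.26],-.33,13)"
```

```text
-33.7 34.8 3.3 0 0 0.125; -29.1 38.7 3.3 0 0 0.125; -24.1 42 3.3 0 0 0.125; -18.7 44.7 3.3 0 0 0.125; -13 46.7 3.3 0 0 0.125; -7.1 47.9 3.3 0 0 0.125; -1 48.4 3.3 0 0 0.125; 5 48.2 3.2 0 0 0.125; 11 47.2 3.2 0 0 0.125; 16.8 45.4 3.2 0 0 0.125; 22.3 43 3.2 0 0 0.125; 27.5 39.9 3.2 0 0 0.125; 32.2 36.2 3.2 0 0 0.125
tot mm [ 314.2 -545.6  -42.1] rv [1.000e-03 1.000e-03 1.623e+00]
```

>>> move_arm --rows "-34 35 3 0 0 0.125; -29 39 3 0 0 0.125; -24 42 3 0 0 0.125; -19 45 3 0 0 0.125; -13 47 3 0 0 0.125; -7 48 3 0 0 0.125; -1 48 3 0 0 0.125; 5 48 3 0 0 0.125; 11 47 3 0 0 0.125; 17 45 3 0 0 0.125; 22 43 3 0 0 0.125; 28 40 3 0 0 0.125; 32 36 3 0 0 0.125" --grip 1

```text
time_s: 1.72
ee_pos: [0.4591, -0.0405, 0.2609]
eef_rot: [3.138, 0.0, -0.381]
force: [0.8, 0.9, 1.0]
grip_width: 0.0942
```

```bash
python3 -c "
from h import *
plan([.465,-.0168,.20],-.33,4)
print(sensors.get_obs()['qpos'])"
```

```text
-0.8 -6.1 15.2 0.001 0 -0.013; -0.8 -6.1 15.2 0.001 0 -0.013; -0.7 -6.1 15.2 0.001 0 -0.013; -0.6 -6.1 15.2 0.001 0 -0.013
tot mm [  5.9  23.7 -60.9] rv [ 0.003  0.    -0.051]
[-0.16635278  0.14339245  1.81417363 -0.00341502  1.18500161  0.21545204]
```

>>> move_arm --rows "0 0 0 0 0 0; 0 0 0 0 0 0"

```text
time_s: 1.98
ee_pos: [0.4593, -0.0424, 0.2599]
eef_rot: [3.138, 0.002, -0.385]
force: [-0.1, -0.3, -0.4]
grip_width: 0.0943
```

```bash
python3 -c "
from h import *
plan([.465,-.0168,.154],-.33,4)"
```

```text
-1 -6.6 26.5 0.001 0.001 -0.014; -1 -6.6 26.5 0.001 0.001 -0.014; -0.9 -6.6 26.5 0.001 0.001 -0.014; -0.8 -6.5 26.5 0.001 0.001 -0.014
tot mm [   5.7   25.6 -105.9] rv [ 0.004  0.002 -0.055]
```

>>> move_arm --rows "-2 -13 15 0.002 0 -0.025; -2 -13 15 0.002 0 -0.025; 0 0 0 0 0 0; 0 0 0 0 0 0"

```text
time_s: 2.48
ee_pos: [0.4643, -0.0121, 0.2274]
eef_rot: [-3.141, 0.003, -0.325]
force: [0.4, -0.5, 0.7]
grip_width: 0.0939
```

```bash
python3 -c "
from h import *
plan([.465,-.0168,.154],-.33,3)"
```

```text
0.8 1.4 24.5 -0 0.001 0.002; 0.8 1.4 24.5 -0 0.001 0.002; 0.7 1.4 24.5 -0 0.001 0.002
tot mm [  0.7  -4.7 -73.4] rv [-0.001  0.003  0.005]
```

>>> move_arm --rows "1 2 22 0 0 0; 1 2 22 0 0 0; 0 0 20 0 0 0; 0 0 0 0 0 0; 0 0 0 0 0 0"

```text
time_s: 3.1
ee_pos: [0.4658, -0.0168, 0.1643]
eef_rot: [-3.14, -0.001, -0.325]
force: [0.6, -0.2, 0.7]
grip_width: 0.0939
```

```bash
python3 -c "
from h import *
plan([.465,-.0168,.154],-.33,1)
c=snap('scene','s1');cv2.imwrite('pics/s1c.png',cv2.resize(c['color'][120:260,200:380],None,fx=4,fy=4,interpolation=2))"
```

```text
-0.7 0.2 10.3 -0.001 -0.001 0.005
tot mm [ -0.8   0.  -10.3] rv [-0.001 -0.001  0.005]
```

View pics/s1c.png

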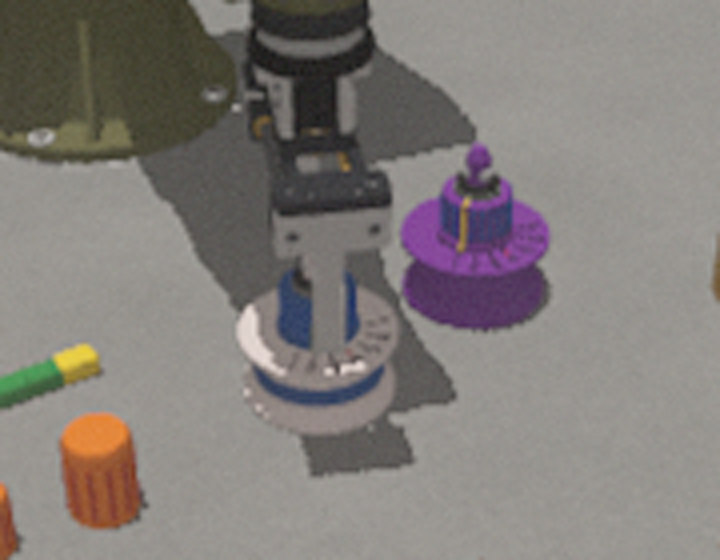

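The fingers straddle the blue collar, front finger at crop (328,300). Next I go down 9 mm and close gently.

>>> move_arm --rows "0 0 9 0 0 0; 0 0 0 0 0 0"

```text
time_s: 3.4
ee_pos: [0.4661, -0.0168, 0.1557]
eef_rot: [-3.14, -0.003, -0.325]
force: [0.3, 0.1, -0.3]
grip_width: 0.0942
```

>>> move_arm --rows "0 0 0 0 0 0; 0 0 0 0 0 0; 0 0 0 0 0 0; 0 0 0 0 0 0; 0 0 0 0 0 0; 0 0 0 0 0 0; 0 0 0 0 0 0; 0 0 0 0 0 0" --grip -1 --newtons 15

```text
time_s: 4.4
ee_pos: [0.4648, -0.0163, 0.156]
eef_rot: [-3.14, 0.002, -0.325]
force: [-1.6, -0.0, 0.4]
grip_width: 0.0496
```

```bash
python3 -c "
from h import *
o=sensors.get_obs();print(o['force'],o['moment'],o['grip_width'],o['ee_pos'],o['eef_rot'])"
```

```text
[-1.60770171 -0.00932561  0.37890057] [-0.063946    0.0702688  -0.01540189] 0.0496417618852565 [ 0.46478647 -0.01629588  0.15602084] [-3.14011678e+00  1.76138441e-03 -3.24839249e-01]
```

>>> move_arm --rows "0 0 0 0 0 -0.1; 0 0 0 0 0 -0.1; 0 0 0 0 0 -0.1; 0 0 0 0 0 -0.1; 0 0 0 0 0 -0.1; 0 0 0 0 0 0; 0 0 0 0 0 0" --newtons 25

```text
time_s: 5.28
ee_pos: [0.4649, -0.0163, 0.156]
eef_rot: [-3.139, 0.001, 0.187]
force: [-1.0, 0.0, 1.1]
grip_width: 0.0494
```

```bash
python3 -c "
from h import *
o=sensors.get_obs();print(o['force'],o['moment'],o['grip_width'],o['ee_pos'],o['eef_rot'])
for n in ('scene','top'):
  c=snap(n,n[0]+'2')
  ctr={'top':(.4645,-.0159),'scene':(.4658,-.0176)}[n]
  W=400;sc=.13/W
  g=np.array([[proj(c,[ctr[0]-(i-W/2)*sc,ctr[1]-(j-W/2)*sc,.052]) for j in range(W)] for i in range(W)],np.float32)
  cv2.imwrite('pics/o2'+n+'.png',cv2.remap(c['color'],g[...,0],g[...,1],2))
cv2.imwrite('pics/o2.png',np.hstack([cv2.imread('pics/o2top.png'),cv2.imread('pics/o2scene.png')]))"
```

```text
[-0.96787097  0.00283415  1.10114749] [-0.04545536  0.13953494  0.03254571] 0.04940937487023365 [ 0.46492323 -0.01632077  0.15600424] [-3.13909270e+00  6.89056652e-04  1.87039979e-01]
```

View pics/o2.png

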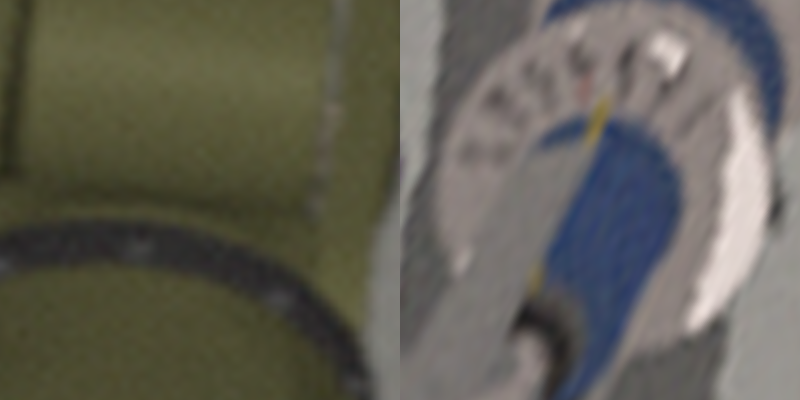

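The pointer foot is at right half (601,108), about -0.01 rad. The red tick is at (584,88), about 0.14 rad, so about 0.14 more is needed.

>>> move_arm --rows "0 0 0 0 0 -0.07; 0 0 0 0 0 -0.065; 0 0 0 0 0 0; 0 0 0 0 0 0"

```text
time_s: 5.88
ee_pos: [0.465, -0.0164, 0.156]
eef_rot: [-3.139, 0.0, 0.321]
force: [-0.0, -0.0, 1.1]
grip_width: 0.0494
```

```bash
python3 -c "
from h import *
o=sensors.get_obs();print(o['force'],o['moment'],o['grip_width'],o['ee_pos'],o['eef_rot'])"
```

```text
[-0.00860274 -0.00689905  1.11644334] [-0.1082302   0.06339651  0.09389841] 0.04936675481850865 [ 0.46498778 -0.01636885  0.15601652] [-3.13914429e+00  2.22607177e-04  3.20821254e-01]
```

>>> move_arm --rows "0 0 0 0 0 0; 0 0 0 0 0 0; 0 0 0 0 0 0; 0 0 0 0 0 0; 0 0 0 0 0 0" --grip 1

```text
time_s: 6.5
ee_pos: [0.4651, -0.0162, 0.156]
eef_rot: [-3.139, -0.0, 0.318]
force: [0.8, 0.3, 0.5]
grip_width: 0.0931
```

>>> move_arm --rows "0 0 -20 0 0 0; 0 0 -30 0 0 0; 0 0 -30 0 0 0; 0 0 -20 0 0 0; 0 0 0 0 0 0"

```text
time_s: 7.12
ee_pos: [0.4649, -0.0165, 0.2585]
eef_rot: [-3.138, 0.001, 0.318]
force: [0.4, 0.0, -0.4]
grip_width: 0.0941
```

```bash
cat > oo.py <<'E'
from h import *
c=snap('scene','s3')
ctr=(.4658,-.0176)
W=400;sc=.13/W
g=np.array([[proj(c,[ctr[0]-(i-W/2)*sc,ctr[1]-(j-W/2)*sc,.052]) for j in range(W)] for i in range(W)],np.float32)
cv2.imwrite('pics/o3.png',cv2.remap(c['color'],g[...,0],g[...,1],2))
plan([.508,-.263,.22],.08,6)
E
python3 oo.py
```

```text
-6 41.3 6.1 -0.001 0 0.04; -4.3 41.5 6.1 -0.001 0 0.04; -2.7 41.7 6.2 -0.001 0 0.04; -1 41.7 6.2 -0.001 0 0.04; 0.6 41.7 6.2 -0.001 0 0.04; 2.3 41.7 6.2 -0.001 0 0.04
tot mm [  43.4 -246.6  -37.6] rv [-0.003  0.003  0.238]
```

View pics/o3.png

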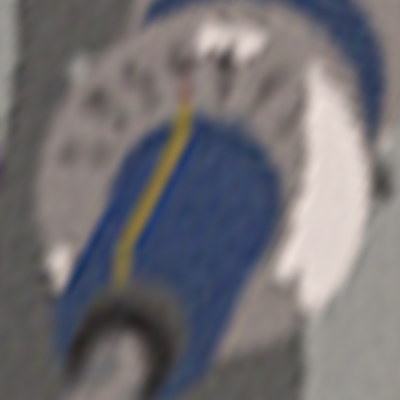

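The pointer lines up with the red tick at (186,110), so the collar is at 4. The grip also confirms the axis in arm coordinates: (0.465, -0.0164). Next is the cap.

>>> move_arm --rows "-6 41 6 0 0 0.05; -4 41 6 0 0 0.05; -2 42 6 0 0 0.05; 0 42 6 0 0 0.05; 2 42 6 0 0 0.05; 4 32 6 0 0 0.05; 0 0 0 0 0 0; 0 0 0 0 0 0"

```text
time_s: 8.18
ee_pos: [0.5037, -0.2594, 0.2083]
eef_rot: [-3.132, 0.015, 0.011]
force: [-0.6, -0.3, 1.6]
grip_width: 0.094
```

```bash
python3 -c "
from h import *
plan([.5085,-.263,.14],0,3)
c=snap('top','t4');cv2.imwrite('pics/t4c.png',cv2.resize(c['color'][150:270,270:430],None,fx=4,fy=4,interpolation=2))
c=snap('scene','s4');cv2.imwrite('pics/s4c.png',cv2.resize(c['color'][140:290,130:300],None,fx=4,fy=4,interpolation=2))"
```

```text
1.9 1.4 22.7 -0.003 0.005 0.003; 1.8 1.3 22.8 -0.003 0.005 0.003; 1.7 1.3 22.8 -0.003 0.005 0.003
tot mm [  4.8  -3.6 -68.3] rv [-0.009  0.015  0.01 ]
```

View pics/s4c.png

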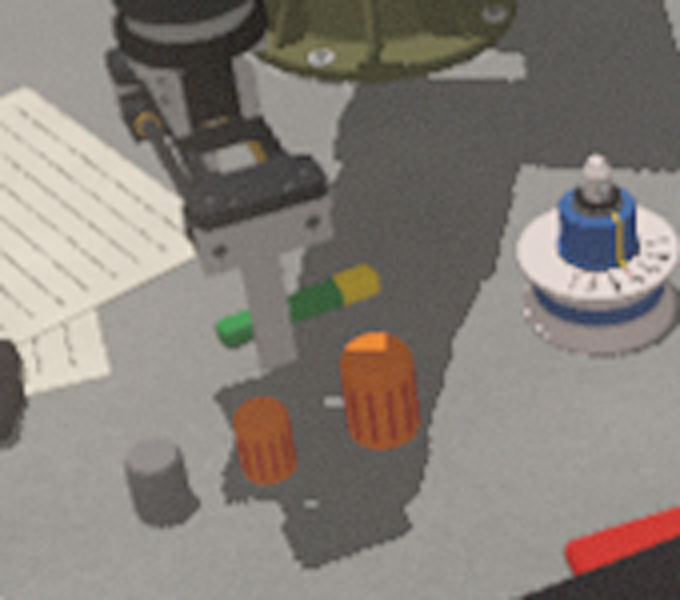

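>>> move_arm --rows "2 2 24 -0.004 0.007 0.005; 2 2 24 -0.004 0.007 0.005; 1 0 20 0 0 0; 0 0 0 0 0 0; 0 0 0 0 0 0"

```text
time_s: 8.9
ee_pos: [0.5095, -0.2593, 0.1417]
eef_rot: [3.14, -0.003, 0.007]
force: [-0.4, 0.4, -0.4]
grip_width: 0.094
```

```bash
python3 -c "
from h import *
plan([.5085,-.263,.106],0,2)
c=snap('scene','s5');cv2.imwrite('pics/s5c.png',cv2.resize(c['color'][140:290,130:300],None,fx=4,fy=4,interpolation=2))"
```

```text
-0.6 1.8 17.8 0.001 -0.002 0.004; -0.6 1.8 17.8 0.001 -0.002 0.004
tot mm [ -1.   -3.7 -35.7] rv [ 0.001 -0.003  0.007]
```

View pics/s5c.png

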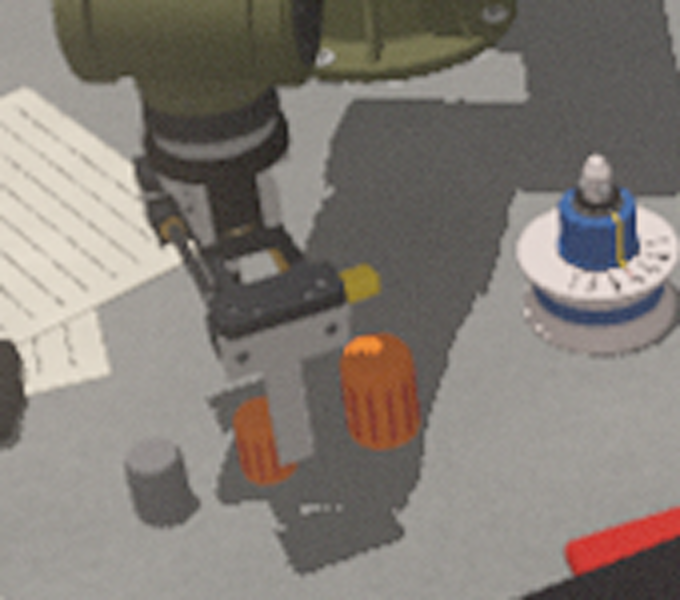

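>>> move_arm --rows "-1 3 16 0 -0.003 0.005; 0 1 14 0 0 0; 0 0 0 0 0 0; 0 0 0 0 0 0"

```text
time_s: 9.45
ee_pos: [0.5086, -0.2638, 0.1104]
eef_rot: [3.14, -0.001, 0.002]
force: [0.2, -0.6, 0.0]
grip_width: 0.0937
```

```bash
python3 -c "
from h import *
plan([.5085,-.263,.106],0,2)
c=snap('scene','s6');cv2.imwrite('pics/s6c.png',cv2.resize(c['color'][200:290,150:270],None,fx=6,fy=6,interpolation=2))
o=sensors.get_obs();p=o['ee_pos']
for q in ([.061,-.008,-.097],[.061,.008,-.097],):
  print('tip',(proj(c,p+q)-[150,200])*6)
print('capmid',(proj(c,[.5085,-.263,.044])-[150,200])*6,(proj(c,[.5085,-.263,0.0])-[150,200])*6)
"
```

```text
-0.1 -0.4 2.2 0.001 -0.001 0.001; -0.1 -0.4 2.2 0.001 -0.001 0.001
tot mm [-0.1  0.8 -4.4] rv [ 0.002 -0.001  0.002]
tip [310.36551199 411.2501352 ]
tip [349.67373416 397.32401504]
capmid [272.01502944 251.47265208] [287.25860193 330.99759769]
```

View pics/s6c.png

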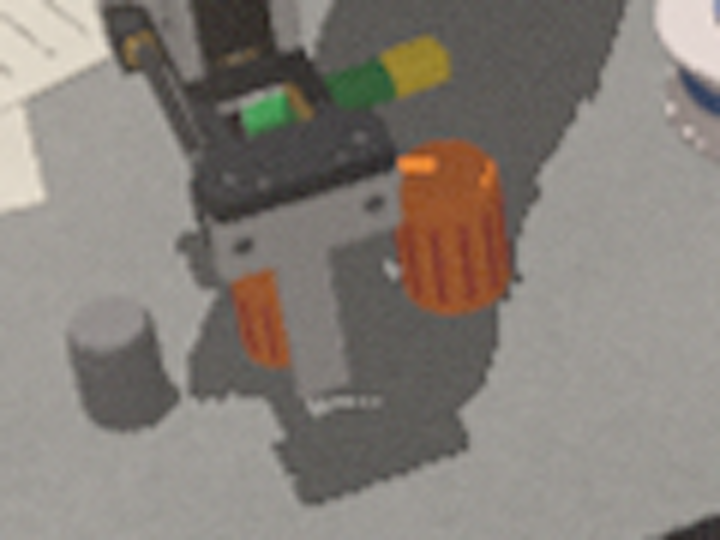

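>>> move_arm --rows "0 0 4 0 0 0; 0 0 0 0 0 0; 0 0 0 0 0 0; 0 0 0 0 0 0; 0 0 0 0 0 0; 0 0 0 0 0 0; 0 0 0 0 0 0; 0 0 0 0 0 0; 0 0 0 0 0 0; 0 0 0 0 0 0" --grip -1 --newtons 40

```text
time_s: 10.75
ee_pos: [0.5089, -0.2638, 0.1069]
eef_rot: [3.139, -0.002, 0.002]
force: [0.0, 0.6, 0.4]
grip_width: 0.0326
```

>>> move_arm --rows "0 0 -20 0 0 0; 0 0 -30 0 0 0; 0 0 -30 0 0 0; 0 0 -30 0 0 0; 0 0 0 0 0 0; 0 0 0 0 0 0"

```text
time_s: 11.5
ee_pos: [0.5081, -0.2633, 0.2185]
eef_rot: [3.141, 0.0, 0.002]
force: [0.0, -0.3, -1.1]
grip_width: 0.0327
```

```bash
python3 -c "
from h import *
c=snap('scene','s7');cv2.imwrite('pics/s7c.png',cv2.resize(c['color'][160:280,150:290],None,fx=5,fy=5,interpolation=2))
plan([.465,-.0164,.228],0,6)
"
```

```text
-7.1 -41.2 -1.6 0 0 0; -7.1 -41.2 -1.6 0 0 0; -7.1 -41.2 -1.6 0 0 0; -7.2 -41.2 -1.6 0 0 0; -7.2 -41.2 -1.6 0 0 0; -7.2 -41.2 -1.6 0 0 0
tot mm [-43.1 246.9   9.5] rv [0.001 0.    0.002]
```

View pics/s7c.png

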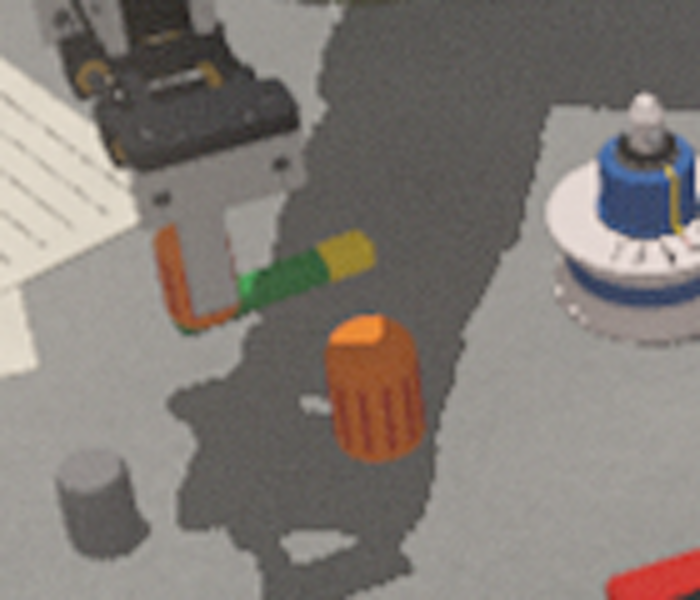

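```bash
cat > capy.py <<'E'
from h import *
import sys
tag=sys.argv[1]
c=load(tag); o=sensors.get_obs(); p=o['ee_pos']; zm=p[2]-.1069
# correct camera offset using dispenser: scene sees axis at (.4658,-.0176) vs arm (.465,-.0164)
off=np.array([.0008,-.0012,0])
hsv=cv2.cvtColor(c['color'],cv2.COLOR_BGR2HSV);H,S,V=cv2.split(hsv)
m=((H<16)&(S>140)&(V>50)).astype(np.uint8)
u0,v0=proj(c,[p[0],p[1],zm+.02]+off).astype(int); w=np.zeros_like(m); w[v0-25:v0+22,u0-20:u0+20]=1; m*=w
ys,xs=np.where(m)
a=np.linspace(0,2*np.pi,180)
sil=np.array([proj(c,np.array([p[0]+.0165*np.cos(t),p[1]+.0165*np.sin(t),zm+z])+off) for t in a for z in (0,.044)])
hull=cv2.convexHull(sil.astype(np.float32))[:,0]
print('pred u',sil[:,0].min().round(1),sil[:,0].max().round(1),'v max',sil[:,1].max().round(1))
print('seen u',xs.min(),xs.max()+1,'vmax',ys.max()+1)
for y in range(ys.min(),ys.max()+1,2):
    r=xs[ys==y]
    pm=np.zeros_like(m); cv2.fillConvexPoly(pm,(hull*16).round().astype(np.int32),255,shift=4); rp=np.where(pm[y])[0]
    if len(r) and len(rp): print(y,'seen',r.min(),r.max(),'pred',rp.min(),rp.max())
d=proj(c,np.array([p[0],p[1]+.001,zm])+off)-proj(c,np.array([p[0],p[1],zm])+off); print('px/mm y',d.round(3))
E
python3 capy.py s7
```

```text
pred u 180.1 197.9 v max 225.0
seen u 181 197 vmax 225
205 seen 184 184 pred 180 195
207 seen 182 184 pred 180 196
209 seen 182 185 pred 181 196
211 seen 182 185 pred 181 196
213 seen 182 185 pred 181 197
215 seen 183 186 pred 182 197
217 seen 183 186 pred 182 197
219 seen 184 187 pred 183 198
221 seen 184 187 pred 183 198
223 seen 185 195 pred 184 196
px/mm y [ 0.423 -0.13 ]
```

The held cap matches the predicted silhouette within about 1 px, with its mouth at TCP z - 0.107. Now I move above the nozzle.

>>> move_arm --rows "-5 -30 -8 0 0 0; -7 -40 -8 0 0 0; -7 -40 -8 0 0 0; -7 -40 0 0 0 0; -7 -40 0 0 0 0; -6 -30 0 0 0 0; 0 0 0 0 0 0; 0 0 0 0 0 0; 0 0 0 0 0 0"

```text
time_s: 12.68
ee_pos: [0.4658, -0.0378, 0.2348]
eef_rot: [-3.139, 0.013, 0.0]
force: [-0.6, 0.5, -0.2]
grip_width: 0.0327
```

```bash
python3 -c "
from h import *
plan([.465,-.0164,.236],0,1)
"
```

```text
-0.8 -21.4 -1.2 -0.003 0.013 0
tot mm [-0.8 21.4  1.2] rv [-0.003  0.013  0.   ]
```

>>> move_arm --rows "-1 -10 -1 -0.003 0.012 0; 0 -9 0 0 0 0; 0 0 0 0 0 0; 0 0 0 0 0 0"

```text
time_s: 13.18
ee_pos: [0.4649, -0.0183, 0.2357]
eef_rot: [3.141, -0.0, -0.001]
force: [0.3, -0.7, -1.2]
grip_width: 0.0329
```

```bash
python3 -c "
from h import *
plan([.465,-.0164,.236],0,1)
"
```

```text
0.1 -1.9 -0.3 0 -0 -0.001
tot mm [0.1 1.9 0.3] rv [ 0.    -0.    -0.001]
```

>>> move_arm --rows "0 -2 0 0 0 0; 0 0 0 0 0 0; 0 0 0 0 0 0" --newtons 60

```text
time_s: 13.55
ee_pos: [0.465, -0.0164, 0.2357]
eef_rot: [3.141, -0.0, -0.002]
force: [-0.6, 0.6, -0.1]
grip_width: 0.0326
```

```bash
python3 -c "
from h import *
plan([.465,-.0164,.212],0,1)
c=snap('scene','s8');cv2.imwrite('pics/s8c.png',cv2.resize(c['color'][140:240,220:340],None,fx=6,fy=6,interpolation=2))
"; python3 capy.py s8
```

```text
0 -0 23.7 0 -0 -0.002
tot mm [  0.    0.  -23.7] rv [ 0.    -0.    -0.002]
pred u 271.3 284.7 v max 180.3
seen u 272 284 vmax 181
159 seen 276 277 pred 273 283
161 seen 273 277 pred 271 285
163 seen 272 277 pred 271 285
165 seen 272 277 pred 271 285
167 seen 272 277 pred 271 285
169 seen 272 277 pred 272 285
171 seen 272 277 pred 272 285
173 seen 272 277 pred 272 285
175 seen 273 277 pred 272 285
177 seen 273 277 pred 272 285
179 seen 274 282 pred 273 284
px/mm y [ 0.35  -0.102]
```

View pics/s8c.png

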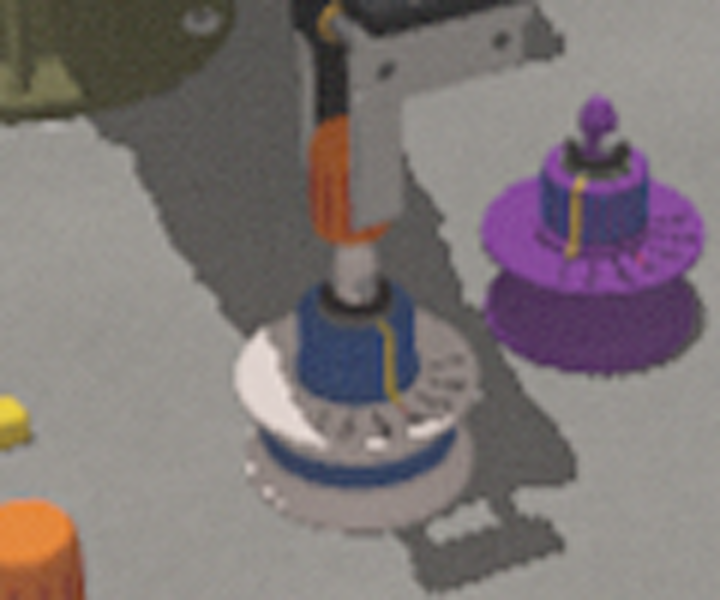

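The cap (mouth at crop (350,238)) sits right above the nozzle (354,260). I'll descend in small steps and watch the force.

>>> move_arm --rows "0 0 5 0 0 0; 0 0 5 0 0 0; 0 0 0 0 0 0"

```text
time_s: 13.98
ee_pos: [0.4648, -0.0165, 0.2247]
eef_rot: [3.141, 0.0, -0.002]
force: [0.2, -0.0, 0.5]
grip_width: 0.0328
```

>>> move_arm --rows "0 0 5 0 0 0; 0 0 3 0 0 0; 0 0 0 0 0 0; 0 0 0 0 0 0"

```text
time_s: 14.48
ee_pos: [0.4649, -0.0163, 0.2161]
eef_rot: [-3.141, 0.0, -0.002]
force: [-0.1, 0.5, -0.5]
grip_width: 0.0325
```

```bash
python3 -c "
from h import *
plan([.465,-.0164,.212],0,1)
o=sensors.get_obs();print(o['force'],o['moment'])
"
```

```text
0.1 0.1 4.1 -0 0 -0.002
tot mm [ 0.1 -0.1 -4.1] rv [-0.     0.    -0.002]
[-0.11445941  0.5473083  -0.48072421] [0.12338258 0.00331276 0.01205109]
```

>>> move_arm --rows "0 0 2 0 0 0; 0 0 2 0 0 0; 0 0 0 0 0 0"

```text
time_s: 14.85
ee_pos: [0.4649, -0.0162, 0.2122]
eef_rot: [-3.141, -0.0, -0.002]
force: [-1.4, 1.2, 2.1]
grip_width: 0.0327
```

>>> move_arm --rows "0 0 2 0 0 0; 0 0 2 0 0 0"

```text
time_s: 15.1
ee_pos: [0.4654, -0.0158, 0.2098]
eef_rot: [-3.14, -0.002, -0.002]
force: [-4.8, 2.2, 14.7]
grip_width: 0.0327
```

>>> move_arm --rows "0 0 2 0 0 0; 0 0 2 0 0 0"

```text
time_s: 15.35
ee_pos: [0.4652, -0.0156, 0.2064]
eef_rot: [-3.14, -0.002, -0.002]
force: [-2.1, 1.0, 0.0]
grip_width: 0.0324
```

>>> move_arm --rows "0 0.5 2 0 0 0; 0 0 2 0 0 0; 0 0 0 0 0 0"

```text
time_s: 15.72
ee_pos: [0.4649, -0.0161, 0.2011]
eef_rot: [-3.14, -0.0, -0.002]
force: [0.2, 0.2, -0.4]
grip_width: 0.0327
```

>>> move_arm --rows "0 0 2 0 0 0; 0 0 0 0 0 0"

```text
time_s: 15.98
ee_pos: [0.4651, -0.0163, 0.1995]
eef_rot: [-3.14, -0.001, -0.002]
force: [-0.9, 1.3, 2.5]
grip_width: 0.0329
```

```bash
python3 -c "
from h import *
plan([.465,-.0164,.201],0,1)
o=sensors.get_obs();print(o['force'],o['moment'])
c=snap('scene','s9');cv2.imwrite('pics/s9c.png',cv2.resize(c['color'][140:240,220:340],None,fx=6,fy=6,interpolation=2))
"; python3 capy.py s9
```

```text
-0.1 0.1 -1.5 -0.001 -0.001 -0.002
tot mm [-0.1 -0.1  1.5] rv [-0.001 -0.001 -0.002]
[-0.87460886  1.2756003   2.45218338] [ 0.21319994  0.47277145 -0.00121758]
pred u 271.8 284.9 v max 192.1
seen u 273 285 vmax 193
172 seen 274 277 pred 273 284
174 seen 273 277 pred 272 285
176 seen 273 277 pred 272 285
178 seen 273 277 pred 272 285
180 seen 273 277 pred 272 285
182 seen 273 277 pred 272 285
184 seen 273 277 pred 272 285
186 seen 273 277 pred 272 285
188 seen 273 277 pred 272 285
190 seen 274 284 pred 273 285
192 seen 278 278 pred 275 282
px/mm y [ 0.343 -0.104]
```

View pics/s9c.png

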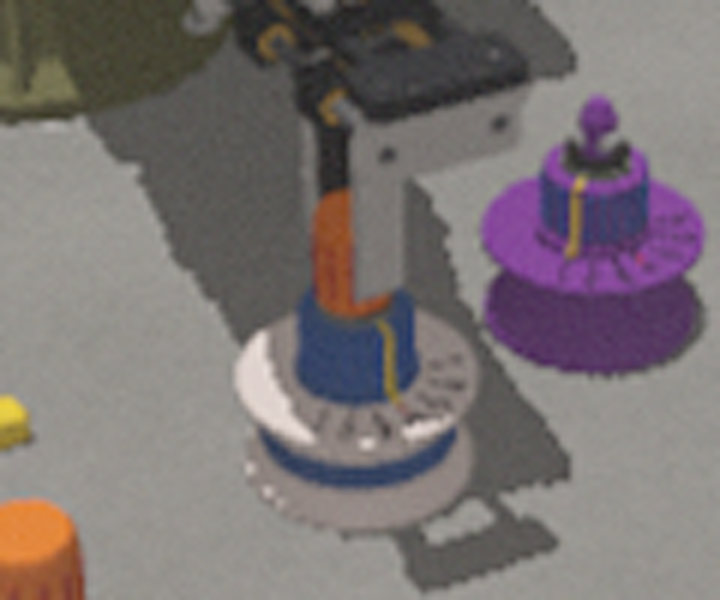

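It clicked: the force peaked at 14.7 N, fell to 0, and the mouth now sits at about -1.4 mm with the ring starting to bear. I'll press further.

>>> move_arm --rows "0 0 1.5 0 0 0; 0 0 0 0 0 0"

```text
time_s: 16.27
ee_pos: [0.4652, -0.0162, 0.1984]
eef_rot: [-3.14, -0.002, -0.002]
force: [-2.6, 1.3, 4.8]
grip_width: 0.0326
```

```bash
python3 -c "
from h import *
o=sensors.get_obs();print(o['force'],o['moment'],o['ee_pos'],o['eef_rot'])
"
```

```text
[-2.61411712  1.26854155  4.78389465] [0.19119856 0.66777749 0.05677508] [ 0.46515354 -0.01623134  0.19842673] [-3.14033420e+00 -1.56163165e-03 -1.64529838e-03]
```

>>> move_arm --rows "-0.2 0 1.3 0 0 0; 0 0 0 0 0 0; 0 0 0 0 0 0; 0 0 0 0 0 0; 0 0 0 0 0 0"

```text
time_s: 16.9
ee_pos: [0.465, -0.0162, 0.1984]
eef_rot: [-3.141, -0.002, -0.001]
force: [-3.3, 1.6, 5.2]
grip_width: 0.0327
```

```bash
python3 -c "
from h import *
o=sensors.get_obs();print(o['force'],o['moment'],o['ee_pos'],o['eef_rot'])
c=snap('top','t10');d=c['color']
c=snap('scene','s10');cv2.imwrite('pics/s10c.png',np.hstack([cv2.resize(c['color'][140:240,240:320],None,fx=5,fy=5,interpolation=2)]))
ctr=(.4658,-.0176);W=400;sc=.13/W
g=np.array([[proj(c,[ctr[0]-(i-W/2)*sc,ctr[1]-(j-W/2)*sc,.052]) for j in range(W)] for i in range(W)],np.float32)
a=cv2.imread('pics/s10c.png')[:400]; b=cv2.remap(c['color'],g[...,0],g[...,1],2)
cv2.imwrite('pics/s10d.png',np.hstack([a,b])); o=sensors.get_obs();print(o['force'],o['ee_pos'])
"; python3 capy.py s10 | head -2
```

```text
[-3.27805328  1.61194733  5.23057717] [0.14709287 0.58509047 0.02568177] [ 0.46502247 -0.01620419  0.19840923] [-3.14062126e+00 -2.49537920e-03 -1.39420989e-03]
[-3.92371545  1.61354473  5.03389734] [ 0.465013   -0.01620454  0.19840775]
pred u 271.8 284.9 v max 192.4
seen u 273 285 vmax 193
```

View pics/s10d.png

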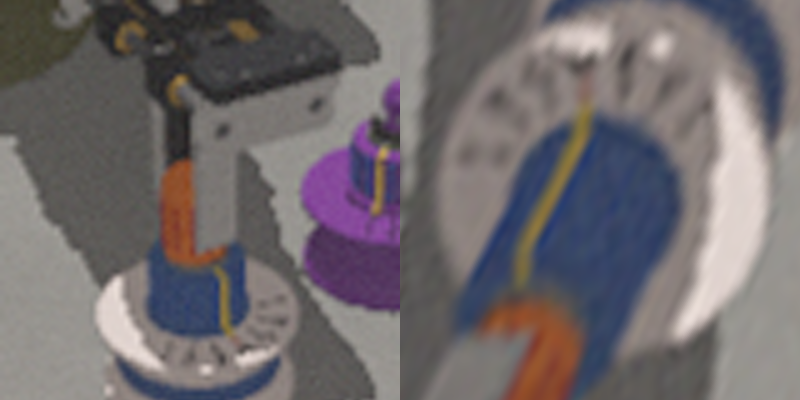

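View pics/s10.png

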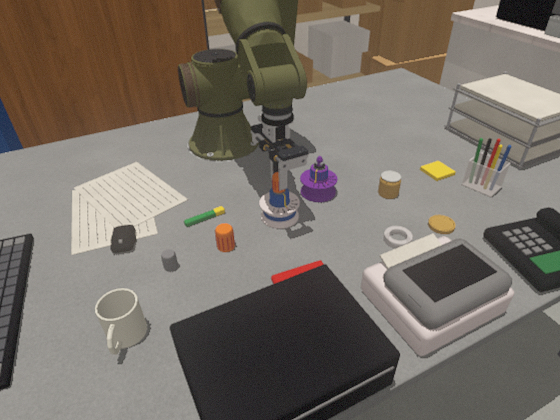

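>>> move_arm --rows "0 0 1.3 0 0 0; 0 0 1.3 0 0 0"

```text
time_s: 17.25
ee_pos: [0.4651, -0.0162, 0.1968]
eef_rot: [-3.141, -0.003, -0.001]
force: [-9.1, 2.6, 22.1]
grip_width: 0.0325
```

```bash
python3 -c "
from h import *
for i in range(4):
  o=sensors.get_obs();print(o['time_s'],o['force'],o['ee_pos'],o['grip_width']); camera('top'); camera('scene')
"
```

```text
17.25 [-9.07632857  2.59010984 22.11256257] [ 0.46513517 -0.01620648  0.19681824] 0.0325074636432025
17.35 [-6.46493873  2.20434031 13.50107877] [ 0.46509089 -0.01619416  0.19690258] 0.032583656771352894
17.45 [-6.86618625  2.40521873 13.38316334] [ 0.46510048 -0.01617964  0.19692096] 0.03231012570217276
17.55 [-4.85445948  1.69770857 13.96410753] [ 0.46510015 -0.01616294  0.19690432] 0.03257963862556121
```

The cap is now at the ring's hard stop: nominal mouth position about -3.9 mm and a steady ~13.5 N. That agrees with the 3.8 mm travel, so the cap has not slipped in the grip. The pointer is still on the red tick and the bystanders are where they were, so I'm handing in.

```bash
python3 -c "
from h import *
print(ctrl.hand_in()); o=sensors.get_obs();print(o['time_s'],o['force'],o['ee_pos'])"
```

```text
the job is handed in; nothing more can be done
None
the job is handed in; nothing more can be done
```

The job is handed in at about 17.6 s with the gripper still holding and pressing the cap. No verdict was reported.

**What I did:** I turned the blue collar from near mark 2 to mark 4. I then put the small orange cap on the nozzle and pressed it through the click, where the force peaked at about 15 N and dropped to 0. I kept pressing until the ring was squeezed down.

**Last checks that agreed:**
- **Collar:** the pointer was on the red tick, checked just before the final press.
- **Cap:** its mouth was about 3.9 mm below the relaxed ring, reckoned from the tool height, which matches the ring's 3.8 mm hard stop. The downward push was steady at about 13.5 N, and the tool was within 0.3 mm of the nozzle's axis.
- **Bystanders:** all looked unmoved in the scene view; this was judged by eye.

**Less than ideal:**
- **Press depth:** the last press went all the way to the hard stop, with a brief 22 N, instead of stopping mid-squeeze.
- **Sideways force:** about 5 N remained at the end; one small correction did not remove it.
- **Camera mismatch:** the two cameras disagreed by about 2 mm on the axis, so I used the position found by gripping the collar.

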